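# Turn the breadboard face up over the tray's batten

### The arm

A 7-joint arm with a two-finger parallel gripper is mounted at the origin on the work surface. World frame = base frame: x ahead of the robot, y to its left, z up, the work surface at z = 0. Lengths are in m, angles in rad, forces in N, time in s.
With the tool pointing down it reaches from about 0.35 to 0.9 m from the base axis. Payload 8.1 kg.
Tool frame: the origin (TCP) lies between the finger pads; the fingertips stand 11 mm ahead of it and the grasp point (between the pads) lies 8 mm behind it; z points along the fingers, y is the line along which they close (so a half turn about z gives the same grasp; the last joint's range is limited). The gripper opens to 92 mm and grips with 3 to 60 N. Pads are 19 mm wide; open, the fingers measure 130 mm over their backs; the gripper's body (75 mm by 190 mm) begins 47 mm behind the grasp point.
Start: joints at [-1.242, 0.434, 0.025, 1.573, -0.012, 1.134, -0.075], TCP at [0.262, 0.568, 0.238] pointing down, gripper open.
Joint ranges: [-2.62, 2.62], [-0.44, 2.09], [-1.27, 1.32], [0.08, 2.57], [-1.32, 4.46], [0.12, 2], [-2.74, 2.74]. Speed limits (rad/s): [2.22, 2.22, 3.01, 3.01, 3.14, 3.14, 3.14].

### API

Orientations are given as a rotation vector (axis times angle).
In Python, from cell import observe, get_image, camera_params, sign_off gives the robot as it stands.
- The arm moves only by the shell command python3 -m pendant 'ROWS' [FORCE]. ROWS is JSON, one flat list of numbers, 7 for each row, row after row: the shift along the tool's x, y, z in m, then the turn, a rotation vector about the tool's x, y, z in rad, then the finger opening in m, from 0 to 0.0918. In form: [dx, dy, dz, rx, ry, rz, jaw, dx, dy, dz, rx, ry, rz, jaw, ...]. A call has 1 to 10 rows; each row shifts and turns the commanded pose from where the row before left it, along the tool's axes as they then stand; what a row does not reach is not made up. A row lasts 1/8 s, in which the tool goes at most 62.5 mm and 10.7 degrees, less where a joint would pass 70% of its speed; a pose out of reach is approached as far as the arm can. A call is refused whole if a number of a shift passes 0.0625 or a number of a turn 0.188, either way. A call with a gripper value outside its range is refused whole. The fingers move at their own pace and stop on an object; FORCE is the grip in N (left out, the last holds). Time passes only in rows, so rows that do not move let the fingers close. It gives the time, the measured TCP pose, the force, the opening and the grip force at its end, in the units of the state.
- observe(): the state, without advancing time (a new reading comes with each control period).
- get_image(name): name is "scene" or "top" or "wrist"; returns the picture (400x640x3 uint8, red, green, blue); there is no depth.
- camera_params(name): a dict with "intrinsics" (3x3 intrinsics, pixels), "eye" and "rotation" of the camera in the world; the wrist camera has in their place "T_tool_cam" (4x4, takes a point from camera to tool coordinates, whose origin is the TCP and whose axes are the flange's). Camera axes: x right, y down, z forward; pixel columns grow to the right and rows downward; lengths in m; the calibration is good to about 2 mm. A picture is of the moment at which its call begins: read the wrist's pose just before it. camera_params takes no time and is no camera call.
- sign_off(): hands the job in; it is judged then, once.
The state is a dict: "clock": time; "joints": joint angles; "dq": joint speeds; "joint_efforts": joint torques, N m; "position": TCP position; "ee_rot": TCP orientation; "force": force on the tool from outside, world axes, zero at the start; "ft_torque": the same for the moment, N m; "width": opening from 0.0 (shut) to 1.0 (fully open); "gripper_force": force on a finger pad.
Only numpy, scipy, OpenCV 4.12 (cv2) and the standard library are available. Lean on these libraries where they do the work, as an engineer would, in place of code of your own. Each camera call takes 0.05 s, during which the arm holds its last target. There are 200 camera calls.

### The job

The breadboard lies face down in one half of the wooden tray. With the fingertips, and without picking it up, push it against the low batten across the middle until it tips up and flips over into the other half, holes up; then slide it on until its long edge is flush and square against the rim at that end of the tray. Leave the solder reel, the parts box and the pencil tin where they stand.

Things in the scene. Friction and masses are not known exactly. Their poses are not given: they have to be found in the camera images.
- breadboard: loose ivory half-size solderless breadboard, a flat block 55 (body x) x 83 (body y) x 10 mm, about 45 g; holes on one face, buff paper backing on the other. Origin: centre of the hole face; body z points out of the paper-backed face. At the start it lies on the tray floor at tray x < 0, holes down, z up, its x within 0.35 rad of tray x; flipped, its z points down
- corner_a (a point): middle of the thickness at one corner of the breadboard, body (x, y) = (-27.5, -41.5) mm; used to tell that it is not lifted
- corner_b (a point): middle of the thickness at one corner of the breadboard, body (x, y) = (-27.5, +41.5) mm; used to tell that it is not lifted
- corner_c (a point): middle of the thickness at one corner of the breadboard, body (x, y) = (+27.5, -41.5) mm; used to tell that it is not lifted
- corner_d (a point): middle of the thickness at one corner of the breadboard, body (x, y) = (+27.5, +41.5) mm; used to tell that it is not lifted
- tray: fixed shallow plywood tray, 310 (tray x) x 300 (tray y) mm; origin under its centre on the bench, z up. Floor 6 mm thick (top 6 mm above the bench). A rim 10 mm wide stands 12 mm above the floor on all four sides. A low batten crosses the middle along tray y
- batten (a point): centre of the top of the batten; axes as the tray. The batten is 8 mm wide (tray x from -4 to +4 mm), 5 mm high above the tray floor, with square sides, from rim to rim. With the breadboard pressed against it at about 5 N, a fingertip on the opposite edge can drag that edge up by friction and the board pivots on the batten; fallen over, it may rest with one edge on the batten until pushed off
- end_rim (a point): point at floor level in the middle of the inner face of the end rim at tray x = +145 mm, against which the breadboard must finish; axes as the tray, the face is square to tray x
- solder_reel: loose bystander: reel of solder standing on end in the tray's far half (tray x > 0), near the rim at tray y = +140 mm; 44 mm diameter, 35 mm high, 200 g; origin: centre of its underside
- parts_box: loose bystander: small open wooden box 75 x 55 x 28 mm on the bench beyond the tray's end rim; origin: centre of its underside
- pencil_tin: loose bystander: pencil tin 72 mm diameter, 95 mm high with pens up to 165 mm high, on the bench off the other end of the tray (tray x < 0); origin: centre of its underside
There are look-alikes about, which are no part of the job. What is shaped like the breadboard but yellow is not meant.

How it is judged:
By the outcome, as a careful person would: the job done as asked, in the order asked, and still so for the second after the job is handed in, with the robot touching nothing.
It also fails if it takes over 53 s, if anything falls off the work surface, if the arm or the gripper's body presses on something with over 40 N, if the wrist force passes 120 N, or if a joint passes its speed limit or range.

## Working session

There is one attempt and no reset: what is moved stays moved. The work goes in short steps, Python scripts to look and compute and a shell command to move; the robot and the scene stay as the last step left them, time stands still between calls to the robot, and variables do not carry over. Pictures are saved under pics/ and viewed, at most 10 in all, crops included, and the job is handed in when it is done.

```bash
mkdir -p pics; ls
python3 - <<'E'
from cell import *
import cv2,numpy as np
np.set_printoptions(precision=4,suppress=True)
print(observe())
for n in ("scene","top"):
    im=get_image(n); cv2.imwrite(f"pics/{n}0.png",im[:,:,::-1]); print(n,camera_params(n))
print(camera_params("wrist"))
E
```

```text
pics
{'clock': 0.0, 'joints': array([-1.2416,  0.4352,  0.025 ,  1.5741, -0.0116,  1.134 , -0.0751]), 'dq': array([ 0.0008,  0.0003,  0.0001, -0.0007,  0.0001, -0.0001, -0.0012]), 'joint_efforts': array([ -0.0016, -66.783 ,   0.984 , -31.4453,  -0.0607,   0.0426,
         0.0002]), 'position': array([0.2614, 0.5672, 0.237 ]), 'ee_rot': array([-0.6731, -3.0685,  0.0024]), 'force': array([-0.1607, -0.5513,  0.1629]), 'ft_torque': array([-0.0221, -0.0235,  0.023 ]), 'gripper_force': 0.0, 'width': 1.0032495614099823}
scene {'intrinsics': array([[393.6251,   0.    , 318.9637],
       [  0.    , 393.6251, 193.3509],
       [  0.    ,   0.    ,   1.    ]]), 'eye': array([0.9642, 0.4365, 0.8382]), 'rotation': array([-0.8787, -2.6939,  0.8301])}
top {'intrinsics': array([[396.9525,   0.    , 320.6658],
       [  0.    , 396.9525, 194.6138],
       [  0.    ,   0.    ,   1.    ]]), 'eye': array([ 0.4593, -0.0116,  1.0734]), 'rotation': array([-2.1321,  2.1372, -0.1458])}
{'intrinsics': array([[326.5458,   0.    , 313.618 ],
       [  0.    , 326.5458, 201.991 ],
       [  0.    ,   0.    ,   1.    ]]), 'T_tool_cam': array([[-0.0006, -0.9554, -0.2954,  0.0793],
       [ 1.    , -0.0007, -0.    , -0.0006],
       [-0.0002, -0.2954,  0.9554, -0.1472],
       [ 0.    ,  0.    ,  0.    ,  1.    ]])}
```

View pics/top0.png

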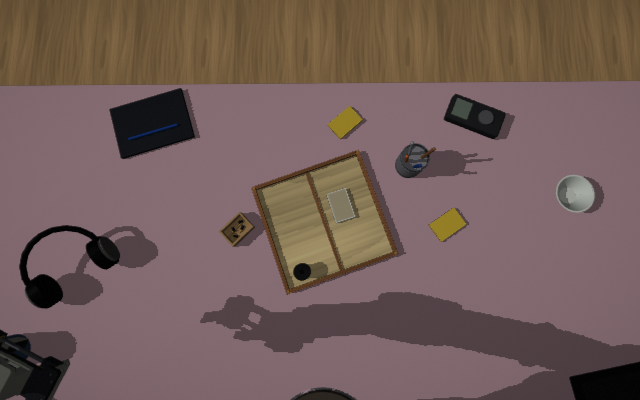

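View pics/scene0.png

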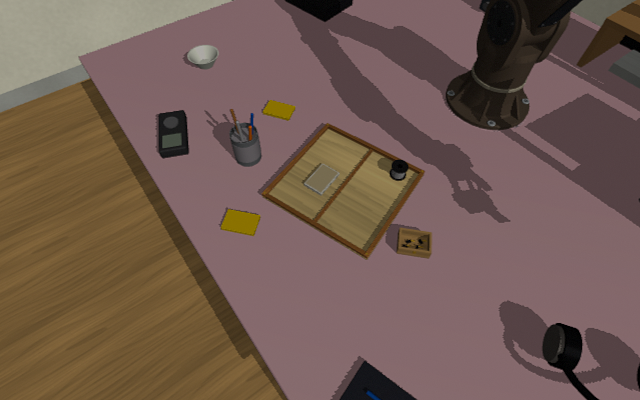

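The top view shows the tray with corners near (253,187), (360,153), (396,254) and (290,292). The ivory, paper-up board is at (342,205), the reel at (302,271), the box at (237,229) and the tin at (412,160). The board-shaped candidates are ivory (342,205), yellow (346,123) and yellow (448,224). Only the ivory one is in the tray, so it is the one meant. The scene view agrees, with the board at (321,178). I'll confirm with an enlarged crop.

Run:
```python
import cv2
im=cv2.imread("pics/top0.png")[145:295,245:405]
cv2.imwrite("pics/crop.png",cv2.resize(im,(640,600),interpolation=cv2.INTER_CUBIC))
```

```text
(no output)
```

View pics/crop.png

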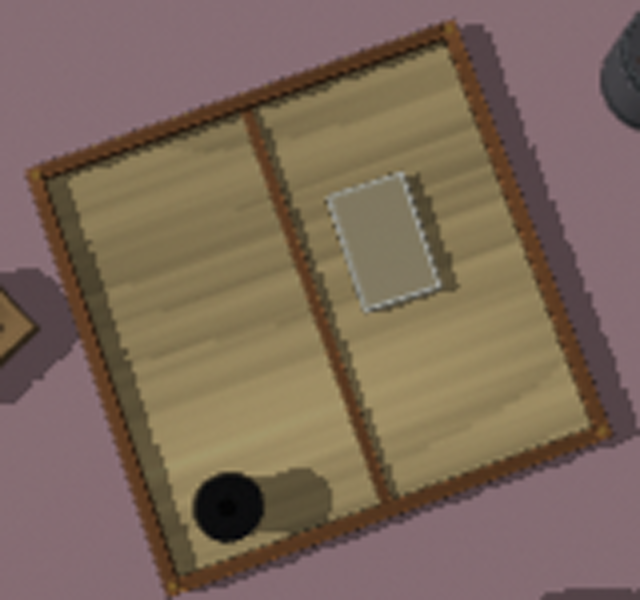

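The crop confirms the ivory board with buff paper up. Its crop corners are (328,199), (404,173), (441,289) and (367,311). The tray's outer corners are (33,173), (450,25), (607,433) and (172,592), and the reel's top is at (229,507).

```bash
cat > h.py <<'E'
from cell import *
import numpy as np,cv2
from scipy.spatial.transform import Rotation as R
np.set_printoptions(precision=4,suppress=True)
def cam(n,st=None):
    p=camera_params(n);K=p["intrinsics"]
    if n=="wrist":
        T=np.eye(4);T[:3,:3]=R.from_rotvec(st["ee_rot"]).as_matrix();T[:3,3]=st["position"];T=T@p["T_tool_cam"]
        return K,T[:3,:3],T[:3,3]
    return K,R.from_rotvec(p["rotation"]).as_matrix(),p["eye"]
def ray(c,uv):
    K,M,e=c; d=M@np.linalg.inv(K)@[uv[0],uv[1],1]; return e,d/np.linalg.norm(d)
def onz(c,uv,z):
    e,d=ray(c,uv); return e+d*(z-e[2])/d[2]
def tri(a,b):
    (e,d),(f,g)=a,b
    s=np.linalg.lstsq(np.c_[d,-g],f-e,rcond=None)[0]; return (e+s[0]*d+f+s[1]*g)/2,np.linalg.norm(e+s[0]*d-f-s[1]*g)
E
python3 - <<'E'
from h import *
t=cam("top");s=cam("scene")
c=lambda u,v:(u/4+245-.4,v/4+145-.4)
tc=[onz(t,c(*p),.018) for p in [(33,173),(450,25),(607,433),(172,592)]]
tc=np.array(tc);print(tc)
# far end(x=+155): corners 0,3 ; x=-155: 1,2
ctr=tc.mean(0); X=(tc[0]+tc[3]-tc[1]-tc[2]);yX=np.arctan2(X[1],X[0])
Y=(tc[3]+tc[2]-tc[0]-tc[1]);yY=np.arctan2(Y[1],Y[0])
print(ctr,yX,yY,np.linalg.norm(X)/2,np.linalg.norm(Y)/2)
yaw=np.arctan2(np.sin(yX)+np.sin(yY-np.pi/2),np.cos(yX)+np.cos(yY-np.pi/2));print("yaw",yaw)
M=np.array([[np.cos(yaw),-np.sin(yaw)],[np.sin(yaw),np.cos(yaw)]])
b=np.array([onz(t,c(*p),.016) for p in [(328,199),(404,173),(441,289),(367,311)]])
print("board world",b.mean(0),"tray",(b[:,:2]-ctr[:2])@M,((b[:,:2]-ctr[:2])@M).mean(0))
r=onz(t,c(229,507),.041);print("reel tray",(r[:2]-ctr[:2])@M)
print(tri(ray(t,(341.3,205)),ray(s,(321.5,178))))
o=observe();print(R.from_rotvec(o["ee_rot"]).as_matrix())
E
```

```text
[[ 0.6407  0.1889  0.018 ]
 [ 0.7422 -0.0942  0.018 ]
 [ 0.4663 -0.1929  0.018 ]
 [ 0.3646  0.0916  0.018 ]]
[ 0.5534 -0.0017  0.018 ] 1.9145023228037361 -2.800474536780966 0.3014641521902851 0.2929199794683803
yaw 1.91320838320373
board world [ 0.5928 -0.0486  0.016 ] tray [[-0.0315 -0.0621]
 [-0.0858 -0.0614]
 [-0.0818  0.0206]
 [-0.0304  0.0177]] [-0.0574 -0.0213]
reel tray [0.0968 0.1076]
(array([ 0.5938, -0.05  ,  0.0146]), np.float64(0.0004136927100107412))
[[-0.9082  0.4186 -0.0005]
 [ 0.4186  0.9082 -0.0013]
 [-0.0001 -0.0014 -1.    ]]
```

The board measures 52×83 mm at tray (-57,-21), triangulated top is near z = 15 mm, and tray yaw is 1.913. Next I turn the tool so its x lies along tray x, then travel to just behind the board.

```bash
python3 -m pendant '[0,0,0,0,0,0.159,0.03,0,0,0,0,0,0.159,0.03,0,0,0,0,0,0.159,0.03,0,0,0,0,0,0.159,0.03,0,0,0,0,0,0.159,0.03,0,0,0,0,0,0,0.03]'
python3 -m pendant '[-0.05,0.007,0,0,0,0,0.03,-0.05,0.007,0,0,0,0,0.03,-0.05,0.007,0,0,0,0,0.03,-0.05,0.007,0,0,0,0,0.03,-0.05,0.007,0,0,0,0,0.03,-0.05,0.007,0,0,0,0,0.03,-0.05,0.007,0,0,0,0,0.03,-0.05,0.007,0,0,0,0,0.03,-0.05,0.007,0,0,0,0,0.03,-0.05,0.007,0,0,0,0,0.03]'
cat >> h.py <<'E'
CT=np.array([0.5534,-0.0017]);YAW=1.913
MT=np.array([[np.cos(YAW),-np.sin(YAW)],[np.sin(YAW),np.cos(YAW)]])
def tr(p): p=np.asarray(p); return np.r_[(p[:2]-CT)@MT,p[2]]
def rep():
    o=observe();m=R.from_rotvec(o["ee_rot"]).as_matrix();f=o["force"]
    print("t",round(o["clock"],2),"tray",tr(o["position"])*1e3,"tip z mm",1e3*(o["position"]+.011*m[:,2])[2],"toolx yaw-err",np.arctan2(m[1,0],m[0,0])-YAW,"z",m[:,2],"F tray",np.r_[f[:2]@MT,f[2]])
    return o
E
python3 -c "
from h import *
rep()
t=cam('top');print('tin',tr(onz(t,(412,160),.05)))"
```

```text
clock: 0.85
position: [0.2614, 0.5675, 0.2374]
ee_rot: [1.807, 2.569, -0.001]
force: [-0.1, -0.9, 0.5]
width: 0.395
gripper_force: 0.0
clock: 2.1
position: [0.4966, 0.119, 0.2378]
ee_rot: [1.802, 2.573, 0.0]
force: [0.6, 1.6, 0.9]
width: 0.325
gripper_force: 0.0
t 2.1 tray [132.7524  12.998  237.8029] tip z mm 226.8029151802558 toolx yaw-err 0.00644629132737351 z [ 0.0002  0.0001 -1.    ] F tray [ 1.2666 -1.0836  0.9135]
tin [-0.2724 -0.0671  0.05  ]
```

```bash
python3 -m pendant '[-0.0476,0.0068,0,0,0,0,0.03,-0.0476,0.0068,0,0,0,0,0.03,-0.0476,0.0068,0,0,0,0,0.03,-0.0476,0.0068,0,0,0,0,0.03,-0.0476,0.0068,0,0,0,-0.006,0.03,0,0,0.039,0,0,0,0.03,0,0,0.039,0,0,0,0.03,0,0,0.039,0,0,0,0.03,0,0,0.039,0,0,0,0.03,0,0,0,0,0,0,0.03]'
python3 -c "
from h import *
o=rep();im=get_image('wrist');cv2.imwrite('pics/w1.png',im[:,:,::-1])
K,M,e=cam('wrist',o);print(e,M)
for p in [(-4,0,11),(-4,-60,11),(-4,60,11),(-31,-62,16),(-31,20,16),(-84,-62,16),(-84,20,16)]:
  w=np.r_[CT+MT@np.array(p[:2])/1e3,p[2]/1e3];q=K@M.T@(w-e);print(p,q[:2]/q[2])"
```

```text
clock: 3.35
position: [0.606, -0.0916, 0.0791]
ee_rot: [-1.794, -2.573, 0.005]
force: [0.1, -0.5, 0.6]
width: 0.323
gripper_force: 0.0
t 3.35 tray [-102.3892  -19.3951   79.0607] tip z mm 68.06085871711768 toolx yaw-err 0.010850368204981864 z [-0.006   0.0006 -1.    ] F tray [-0.515   0.0715  0.6172]
[ 0.5796 -0.0176  0.2265] [[ 0.9385  0.3314  0.0965]
 [ 0.3452 -0.897  -0.2762]
 [-0.005   0.2926 -0.9562]]
(-4, 0, 11) [284.0629  68.0946]
(-4, -60, 11) [381.9053  69.1233]
(-4, 60, 11) [186.3238  67.067 ]
(-31, -62, 16) [383.5873 115.0087]
(-31, 20, 16) [251.9414 113.592 ]
(-84, -62, 16) [377.8198 196.7968]
(-84, 20, 16) [255.5012 195.4264]
```

View pics/w1.png

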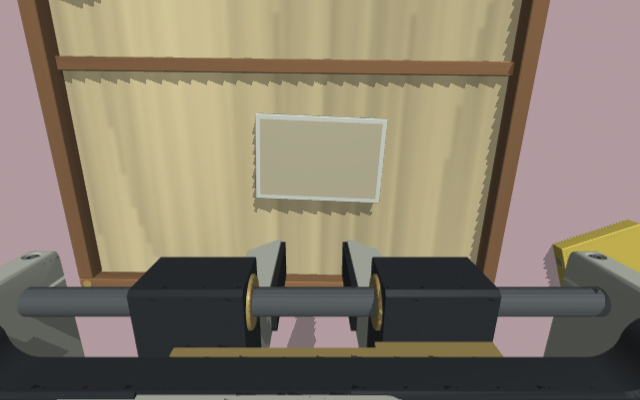

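The wrist view shows the board with corners (257,114), (386,120), (380,202) and (257,197), centred about 3 mm off the fingers. The batten's slope says the tool yaw is off by about 0.015. I'll correct both, back off 5 mm and descend.

```bash
python3 -m pendant '[-0.005,0.003,0,0,0,0.015,0.03,0,0,0.029,0,0,0,0.03,0,0,0.020,0,0,0,0.03,0,0,0.009,0,0,0,0.03,0,0,0,0,0,0,0.03]'
python3 -c "
from h import *
rep()"
```

```text
clock: 4.03
position: [0.6128, -0.0958, 0.0236]
ee_rot: [-1.82, -2.56, 0.0]
force: [-0.3, 0.3, -0.5]
width: 0.326
gripper_force: 0.0
t 4.03 tray [-108.6163  -24.3763   23.6211] tip z mm 12.621107925777602 toolx yaw-err -0.007327985182101093 z [-0.0005  0.     -1.    ] F tray [ 0.3826  0.1374 -0.4621]
```

```bash
python3 -m pendant '[0.006,0,0.002,0,0,0,0.03,0.006,0,0,0,0,0,0.03,0.006,0,0,0,0,0,0.03,0.006,0,0,0,0,0,0.03,0.006,0,0,0,0,0,0.03,0.004,0,0,0,0,0,0.03,0,0,0,0,0,0,0.03]'
python3 -c "
from h import *
rep();o=rep();im=get_image('wrist');cv2.imwrite('pics/w2.png',im[:,:,::-1])"
```

```text
clock: 4.9
position: [0.6015, -0.0631, 0.0217]
ee_rot: [-1.819, -2.561, -0.0]
force: [0.2, -0.2, -0.4]
width: 0.327
gripper_force: 0.0
t 4.9 tray [-73.9779 -24.7373  21.6635] tip z mm 10.663538121248687 toolx yaw-err -0.0067067913855196615 z [-0.0003  0.0003 -1.    ] F tray [-0.2633 -0.1481 -0.4372]
t 4.9 tray [-73.9779 -24.7373  21.6635] tip z mm 10.663538121248687 toolx yaw-err -0.0067067913855196615 z [-0.0003  0.0003 -1.    ] F tray [-0.2633 -0.1481 -0.4372]
```

View pics/w2.png

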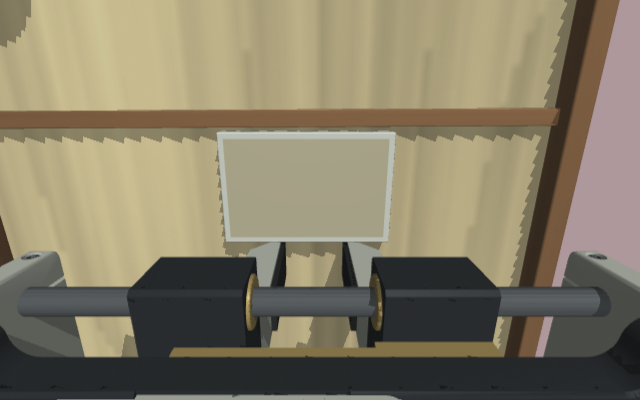

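The board now sits square on the fingertips. Its front edge is at row 132 and the batten's foot is around row 128, so a few mm remain. I'll push in small steps and watch the force.

```bash
for i in 1 2 3; do :; done; python3 -m pendant '[0.003,0,0,0,0,0,0.03,0,0,0,0,0,0,0.03]'; python3 -c "
from h import *
rep()"; python3 -m pendant '[0.002,0,0,0,0,0,0.03,0,0,0,0,0,0,0.03]'; python3 -c "
from h import *
rep()"; python3 -m pendant '[0.001,0,0,0,0,0,0.03,0,0,0,0,0,0,0.03]'; python3 -c "
from h import *
rep()"
```

```text
clock: 5.2
position: [0.6008, -0.0608, 0.0217]
ee_rot: [1.82, 2.56, 0.0]
force: [0.2, -0.0, -0.1]
width: 0.326
gripper_force: 0.2
t 5.2 tray [-71.5771 -24.8421  21.7422] tip z mm 10.74224178128682 toolx yaw-err -0.007286584787578265 z [ 0.0002 -0.0001 -1.    ] F tray [-0.0991 -0.1593 -0.0987]
clock: 5.45
position: [0.6007, -0.0605, 0.0221]
ee_rot: [1.82, 2.558, -0.001]
force: [2.4, -4.5, 0.5]
width: 0.331
gripper_force: 2.6
t 5.45 tray [-71.3046 -24.8471  22.0774] tip z mm 11.077413067019073 toolx yaw-err -0.00835187374563362 z [ 0.0017 -0.0019 -1.    ] F tray [-5.0238 -0.7417  0.479 ]
clock: 5.7
position: [0.6007, -0.0604, 0.0222]
ee_rot: [1.82, 2.556, -0.001]
force: [3.0, -6.3, 1.3]
width: 0.324
gripper_force: 3.6
t 5.7 tray [-71.1865 -24.8509  22.2256] tip z mm 11.225694221471423 toolx yaw-err -0.0089063736207593 z [ 0.0024 -0.0027 -1.    ] F tray [-6.9641 -0.6758  1.3081]
```

About 7 N against the batten. Now I drag the edge up.

```bash
python3 -m pendant '[0,0,-0.003,0,0,0,0.03,0.0005,0,-0.003,0,0,0,0.03,0,0,0,0,0,0,0.03]'; python3 -c "
from h import *
rep()"; python3 -m pendant '[0.0005,0,-0.003,0,0,0,0.03,0.0008,0,-0.003,0,0,0,0.03,0,0,0,0,0,0,0.03]'; python3 -c "
from h import *
rep();o=rep();im=get_image('wrist');cv2.imwrite('pics/w3.png',im[:,:,::-1])"
```

```text
clock: 6.08
position: [0.6005, -0.0597, 0.0284]
ee_rot: [1.82, 2.557, -0.001]
force: [2.1, -5.6, 1.1]
width: 0.326
gripper_force: 3.3
t 6.08 tray [-70.4606 -24.8604  28.3945] tip z mm 17.39453455279362 toolx yaw-err -0.008755857089052022 z [ 0.0023 -0.0025 -1.    ] F tray [-6.0013 -0.0757  1.1359]
clock: 6.45
position: [0.6001, -0.0585, 0.0345]
ee_rot: [1.82, 2.557, -0.001]
force: [2.4, -6.5, 1.5]
width: 0.329
gripper_force: 3.3
t 6.45 tray [-69.1211 -24.9086  34.48  ] tip z mm 23.48009717541561 toolx yaw-err -0.00880667993643991 z [ 0.0024 -0.0024 -1.    ] F tray [-6.906  -0.1201  1.4777]
t 6.45 tray [-69.1211 -24.9086  34.48  ] tip z mm 23.48009717541561 toolx yaw-err -0.00880667993643991 z [ 0.0024 -0.0024 -1.    ] F tray [-6.906  -0.1201  1.4777]
```

View pics/w3.png

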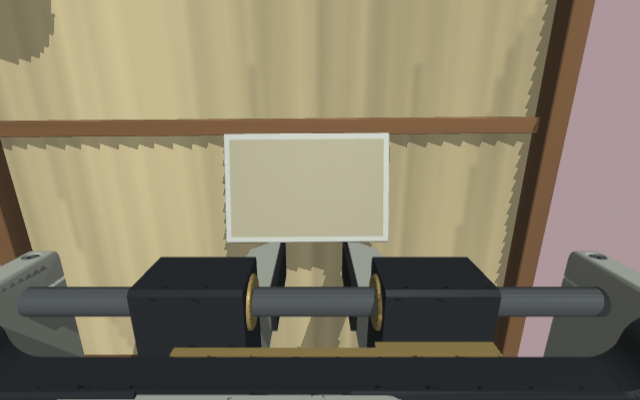

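The board is tilting: the trailing edge is up about 12 mm and the force points along the board. I'll carry on along the arc about the batten.

```bash
python3 -m pendant '[0.0013,0,-0.0036,0,0,0,0.03,0.0016,0,-0.0035,0,0,0,0.03,0.0018,0,-0.0034,0,0,0,0.03,0,0,0,0,0,0,0.03]'; python3 -c "
from h import *
rep()"; python3 -m pendant '[0.0021,0,-0.0033,0,0,0,0.03,0.0023,0,-0.0031,0,0,0,0.03,0,0,0,0,0,0,0.03]'; python3 -c "
from h import *
rep();o=rep();im=get_image('scene');cv2.imwrite('pics/s4.png',cv2.resize(im[110:260,250:440,::-1],(760,600),interpolation=2))"
```

```text
clock: 7.0
position: [0.5987, -0.0544, 0.0453]
ee_rot: [1.82, 2.556, -0.001]
force: [1.5, -7.4, 3.1]
width: 0.328
gripper_force: 4.1
t 7.0 tray [-64.8419 -24.962   45.253 ] tip z mm 34.25313436281907 toolx yaw-err -0.008997107671248727 z [ 0.0028 -0.0028 -1.    ] F tray [-7.4576  1.0909  3.0809]
clock: 7.38
position: [0.5974, -0.0506, 0.0519]
ee_rot: [1.82, 2.555, -0.001]
force: [1.4, -7.6, 4.6]
width: 0.324
gripper_force: 4.8
t 7.38 tray [-60.8189 -25.0298  51.852 ] tip z mm 40.85209015937266 toolx yaw-err -0.009375231165186015 z [ 0.0032 -0.0031 -1.    ] F tray [-7.6426  1.186   4.585 ]
t 7.38 tray [-60.8189 -25.0298  51.852 ] tip z mm 40.85209015937266 toolx yaw-err -0.009375231165186015 z [ 0.0032 -0.0031 -1.    ] F tray [-7.6426  1.186   4.585 ]
```

View pics/s4.png

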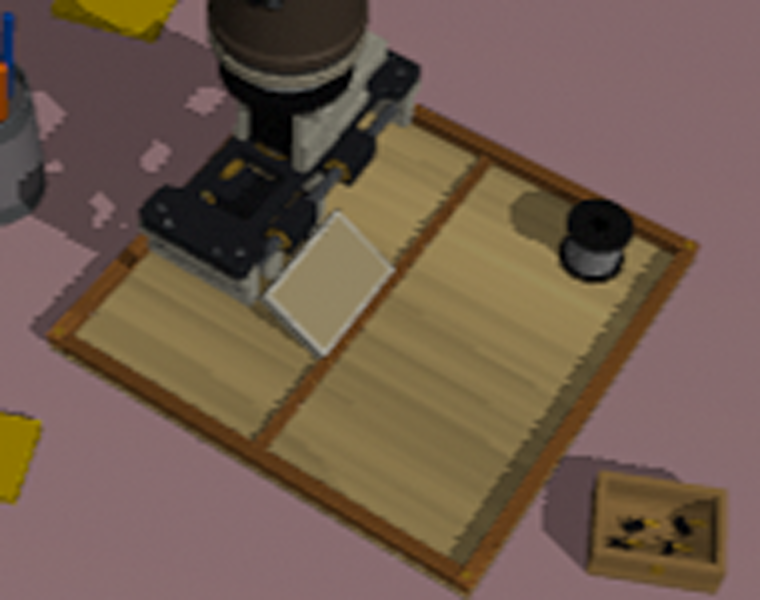

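The scene view shows the board standing at roughly 35–40°, pivoting on the batten and held by both tips. I'll continue.

```bash
python3 -m pendant '[0.0024,0,-0.0029,0,0,0,0.03,0.0026,0,-0.0027,0,0,0,0.03,0.0028,0,-0.0025,0,0,0,0.03,0,0,0,0,0,0,0.03]'; python3 -c "
from h import *
rep()"; python3 -m pendant '[0.003,0,-0.0023,0,0,0,0.03,0.0031,0,-0.002,0,0,0,0.03,0,0,0,0,0,0,0.03]'; python3 -c "
from h import *
rep();o=rep();im=get_image('scene');cv2.imwrite('pics/s5.png',cv2.resize(im[110:260,250:440,::-1],(760,600),interpolation=2))"
```

```text
clock: 7.92
position: [0.595, -0.0437, 0.0603]
ee_rot: [1.82, 2.554, -0.001]
force: [0.5, -8.3, 8.8]
width: 0.328
gripper_force: 6.3
t 7.92 tray [-53.5099 -25.1506  60.3422] tip z mm 49.342302845052906 toolx yaw-err -0.009679434461842495 z [ 0.0039 -0.0034 -1.    ] F tray [-7.9906  2.2866  8.7724]
clock: 8.3
position: [0.5932, -0.0383, 0.065]
ee_rot: [1.82, 2.554, -0.001]
force: [-0.4, -10.4, 12.7]
width: 0.328
gripper_force: 7.8
t 8.3 tray [-47.8373 -25.2386  64.9583] tip z mm 53.958430053582966 toolx yaw-err -0.010043462864862907 z [ 0.0043 -0.0036 -1.    ] F tray [-9.6794  3.8283 12.703 ]
t 8.3 tray [-47.8373 -25.2386  64.9583] tip z mm 53.958430053582966 toolx yaw-err -0.010043462864862907 z [ 0.0043 -0.0036 -1.    ] F tray [-9.6794  3.8283 12.703 ]
```

View pics/s5.png

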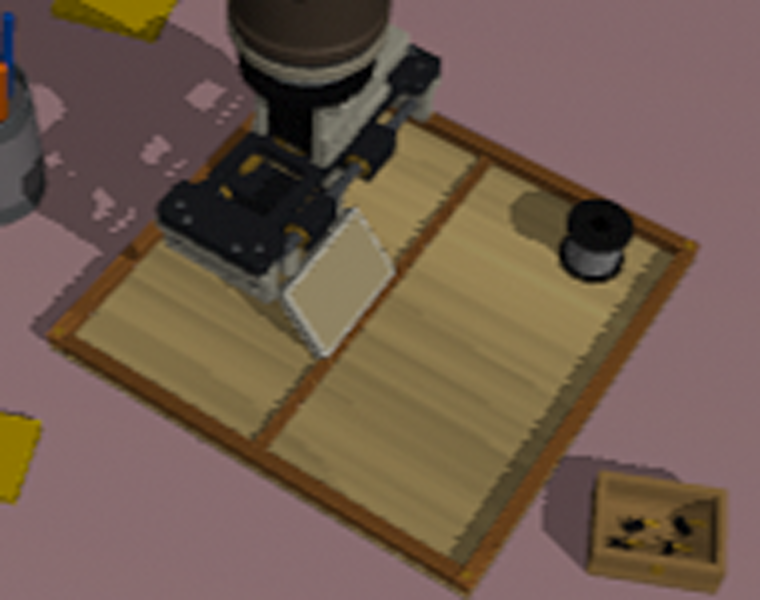

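```bash
python3 -m pendant '[0.0033,0,-0.0025,0,0,0,0.03,0.0035,0,-0.0023,0,0,0,0.03,0.0037,0,-0.0018,0,0,0,0.03,0,0,0,0,0,0,0.03]'; python3 -c "
from h import *
rep()"; python3 -m pendant '[0.0038,0,-0.0015,0,0,0,0.03,0.0039,0,-0.0012,0,0,0,0.03,0,0,0,0,0,0,0.03]'; python3 -c "
from h import *
rep();o=rep();im=get_image('scene');cv2.imwrite('pics/s6.png',cv2.resize(im[110:260,250:440,::-1],(760,600),interpolation=2))"
```

```text
clock: 8.85
position: [0.5895, -0.0275, 0.0717]
ee_rot: [1.82, 2.555, 0.0]
force: [-1.5, -7.9, 16.0]
width: 0.324
gripper_force: 8.7
t 8.85 tray [-36.3906 -25.3117  71.6743] tip z mm 60.67437129338077 toolx yaw-err -0.009429745732072892 z [ 0.0036 -0.0025 -1.    ] F tray [-6.9047  4.0862 15.9841]
clock: 9.22
position: [0.5868, -0.0198, 0.0746]
ee_rot: [1.82, 2.556, 0.001]
force: [-3.1, -7.7, 20.3]
width: 0.324
gripper_force: 10.2
t 9.22 tray [-28.2    -25.3589  74.5529] tip z mm 63.5529826548151 toolx yaw-err -0.009190910529554674 z [ 0.0033 -0.0018 -1.    ] F tray [-6.244   5.5636 20.2556]
t 9.22 tray [-28.2    -25.3589  74.5529] tip z mm 63.5529826548151 toolx yaw-err -0.009190910529554674 z [ 0.0033 -0.0018 -1.    ] F tray [-6.244   5.5636 20.2556]
```

View pics/s6.png

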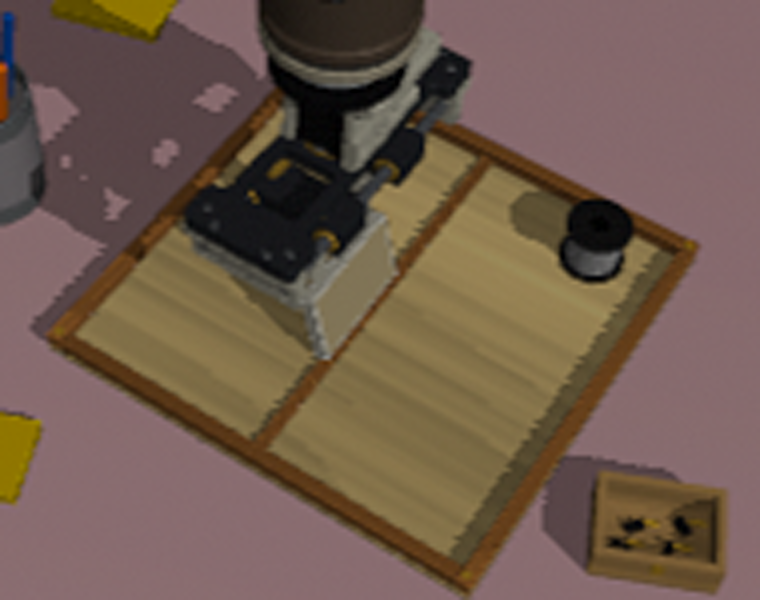

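The board is nearly vertical at about 75°. I'll ease the press and carry on forward.

```bash
python3 -m pendant '[0.004,0,-0.0024,0,0,0,0.03,0.004,0,-0.0018,0,0,0,0.03,0,0,0,0,0,0,0.03]'; python3 -c "
from h import *
rep()"; python3 -m pendant '[0.004,0,-0.001,0,0,0,0.03,0.004,0,-0.0005,0,0,0,0.03,0.004,0,0,0,0,0,0.03,0,0,0,0,0,0,0.03]'; python3 -c "
from h import *
rep();o=rep();im=get_image('scene');cv2.imwrite('pics/s7.png',cv2.resize(im[110:260,250:440,::-1],(760,600),interpolation=2))"
```

```text
clock: 9.65
position: [0.5829, -0.0096, 0.0771]
ee_rot: [1.82, 2.561, 0.001]
force: [-1.9, -1.0, 8.5]
width: 0.327
gripper_force: 3.9
t 9.65 tray [-17.3397 -25.1538  77.0533] tip z mm 66.05331774607804 toolx yaw-err -0.006992600426391382 z [ 0.0003  0.0003 -1.    ] F tray [-0.3557  2.1105  8.5151]
clock: 10.15
position: [0.5788, 0.0022, 0.0779]
ee_rot: [-1.819, -2.561, -0.0]
force: [0.3, -0.2, 2.7]
width: 0.33
gripper_force: 1.1
t 10.15 tray [ -4.8445 -25.199   77.9049] tip z mm 66.90492811758135 toolx yaw-err -0.0064705935536988335 z [-0.0004  0.0003 -1.    ] F tray [-0.2846 -0.1971  2.7486]
t 10.15 tray [ -4.8445 -25.199   77.9049] tip z mm 66.90492811758135 toolx yaw-err -0.0064705935536988335 z [-0.0004  0.0003 -1.    ] F tray [-0.2846 -0.1971  2.7486]
```

View pics/s7.png

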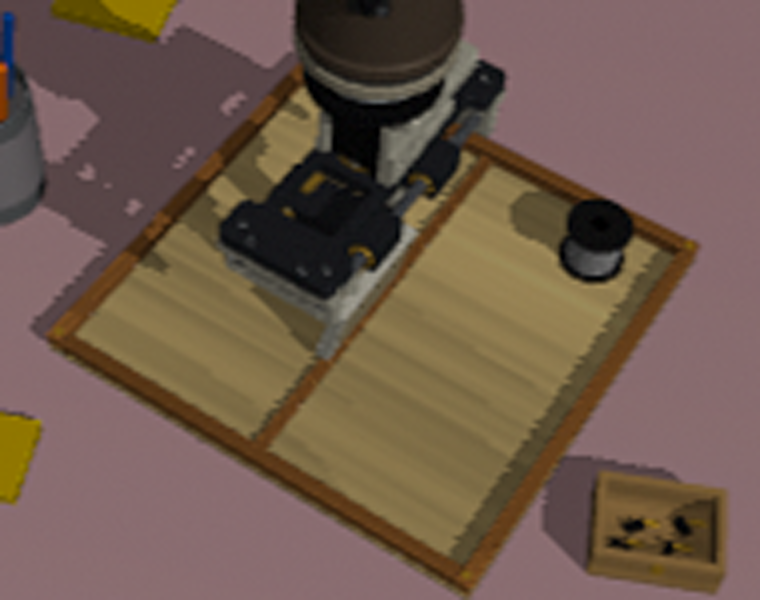

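This shows the board upright on the batten (its base at crop (325,350)) with the tips on its top edge, matching tip z = 67 mm (11 + 55). I'll keep dragging the top forward so it topples. That was my tenth picture, so from here I check with image code only.

```bash
python3 -m pendant '[0.004,0,0,0,0,0,0.03,0.004,0,0,0,0,0,0.03,0,0,0,0,0,0,0.03]'; python3 -c "
from h import *
rep()"; python3 -m pendant '[0.005,0,0,0,0,0,0.03,0.005,0,0,0,0,0,0.03,0,0,0,0,0,0,0.03]'
cat >> h.py <<'E'
def rect(n,z,x0,x1,y0,y1,st=None,s=1000):
    """rectified tray-plane view at height z, 1 px/mm: rows=tray x, cols=tray y"""
    K,M,e=cam(n,st);im=get_image(n)
    X,Y=np.meshgrid(np.arange(x0,x1),np.arange(y0,y1),indexing='ij')
    W=CT+np.stack([X,Y],-1)/1e3@MT.T
    P=np.concatenate([W,np.full(X.shape+(1,),z)],-1)-e
    q=P@M@K.T; q=q[...,:2]/q[...,2:]
    return cv2.remap(im,q[...,0].astype(np.float32),q[...,1].astype(np.float32),cv2.INTER_LINEAR)
def hist(n,z,st=None,step=8):
    a=rect(n,z,-120,150,-140,140,st)
    h=cv2.cvtColor(a,cv2.COLOR_RGB2HSV)
    h=cv2.resize(h,None,fx=1/step,fy=1/step,interpolation=cv2.INTER_AREA)
    return h
E
python3 -c "
from h import *
o=rep()
np.set_printoptions(linewidth=250)
h=hist('scene',.016);print('sat, cols y=-140..140/8, rows x=-120..150');print(h[...,1]);
"
```

```text
clock: 10.58
position: [0.5763, 0.0097, 0.0779]
ee_rot: [-1.819, -2.561, -0.0]
force: [0.1, -0.4, 0.3]
width: 0.326
gripper_force: 0.0
t 10.57 tray [  3.0339 -25.3387  77.8877] tip z mm 66.88766114965274 toolx yaw-err -0.006544154462286622 z [-0.0002  0.0002 -1.    ] F tray [-0.4265  0.0364  0.2746]
clock: 10.95
position: [0.5729, 0.0193, 0.078]
ee_rot: [-1.819, -2.561, -0.0]
force: [-0.0, 0.3, -0.1]
width: 0.327
gripper_force: 0.0
t 10.95 tray [ 13.21   -25.4289  77.9921] tip z mm 66.99214930659272 toolx yaw-err -0.006326320399515417 z [-0.0002  0.0003 -1.    ] F tray [ 0.2537 -0.0416 -0.0801]
sat, cols y=-140..140/8, rows x=-120..150
[[126 114 114 ... 115  78  51]
 [125 115 114 ... 105  72  53]
 [125 115 114 ...  71  42  52]
 ...
 [124 116 116 ... 115 117 167]
 [139 129 128 ... 123 124 172]
 [186 186 187 ... 186 187 187]]
```

```bash
python3 -c "
from h import *
o=rep()
def show(h):
  for r,row in enumerate(h):
    print('%5d '%(-120+8*r+4)+''.join('%-3s'%('.' if p[1]>95 and p[1]<160 else ('#' if p[1]>=160 else ('d' if p[2]<70 else str(p[1])))) for p in row[:,:]))
show(hist('scene',.016));print('wrist');show(hist('wrist',.016,o))
"
```

```text
t 11.0 tray [ 12.7769 -25.4251  78.0324] tip z mm 67.03242858809747 toolx yaw-err -0.006676716233551261 z [ 0.      0.0001 -1.    ] F tray [-0.1901 -0.5343 -0.6268]
 -116 .  .  .  .  .  .  .  .  .  .  .  .  .  .  .  .  .  .  .  .  .  .  .  .  .  .  .  .  .  .  .  .  .  d  d  
 -108 .  .  .  .  .  .  .  .  .  .  .  .  .  .  .  .  .  .  .  .  .  .  .  .  .  .  .  .  .  .  .  .  .  d  54 
 -100 .  .  .  .  .  .  .  .  .  .  .  .  .  .  .  .  .  .  .  .  .  .  .  .  .  .  .  .  .  .  .  .  d  d  52 
  -92 .  .  .  .  .  .  .  .  .  .  .  .  .  .  92 d  d  d  d  .  .  .  .  .  .  .  .  .  .  .  63 d  d  d  51 
  -84 .  .  .  .  .  .  .  .  .  .  .  .  .  80 d  d  d  d  d  d  d  d  d  77 d  .  .  84 58 36 d  d  d  d  48 
  -76 .  .  .  .  .  .  .  .  .  .  .  .  95 40 d  d  d  d  d  d  d  d  d  d  d  d  d  28 d  d  d  d  d  d  34 
  -68 .  .  .  .  .  .  .  .  .  .  .  .  68 29 d  d  d  d  d  d  .  d  d  #  .  d  d  d  d  d  d  d  d  d  d  
  -60 .  .  .  .  .  .  .  .  .  .  .  .  72 32 d  d  d  d  d  d  d  d  d  d  .  d  d  .  d  d  d  d  d  d  d  
  -52 .  .  .  .  .  .  .  .  .  .  .  
[... 5985 characters left out ...]
9 71 59 d  10 d  d  d  d  d  
  108 93 71 71 71 72 71 71 71 71 71 71 71 71 71 71 71 71 72 72 72 71 72 71 72 72 69 71 72 d  11 d  d  d  d  d  
  116 92 71 71 71 71 71 71 71 71 71 71 71 71 71 71 71 71 71 72 72 71 72 72 72 72 70 71 72 69 45 33 29 d  d  d  
  124 92 71 71 72 71 71 71 71 71 71 71 71 71 71 71 71 71 71 71 71 71 71 72 72 71 70 71 71 72 71 71 72 67 63 .  
  132 92 70 70 69 69 70 70 69 69 69 69 70 69 70 70 69 69 70 70 70 70 70 70 70 70 69 70 70 70 70 70 70 69 70 .  
  140 .  84 84 83 83 83 83 82 82 82 82 82 82 82 82 82 81 81 81 81 82 81 81 81 81 80 80 80 81 80 80 80 80 81 .  
  148 d  d  d  d  d  d  d  d  d  d  d  d  d  d  d  d  d  d  d  d  d  d  d  80 80 80 80 80 80 79 80 79 80 79 79
```

The maps show the board flipped into the far half. It is now ivory with hole rows, spanning x ≈ 0–57 and y ≈ -64 to 20, square, and the reel is undisturbed at (97,108). I'll go behind it and push just above batten height.

```bash
python3 -m pendant '[-0.022,0,-0.003,0,0,0,0.03,-0.022,0,0,0,0,0,0.03,0,0,0.028,0,0,0,0.03,0,0,0.026,0,0,0,0.03,0,0,0.001,0,0,0,0.03,0,0,0,0,0,0,0.03]'; python3 -c "
from h import *
rep()"; python3 -m pendant '[0.005,0,0,0,0,0,0.03,0.006,0,0,0,0,0,0.03,0.006,0,0,0,0,0,0.03,0.006,0,0,0,0,0,0.03,0.006,0,0,0,0,0,0.03,0.006,0,0,0,0,0,0.03,0.006,0,0,0,0,0,0.03,0.006,0,0,0,0,0,0.03,0.004,0,0,0,0,0,0.03,0,0,0,0,0,0,0.03]'; python3 -c "
from h import *
rep()
a=cv2.cvtColor(rect('wrist',.016,-20,150,-140,140,observe()),cv2.COLOR_RGB2HSV)[...,1]
for y in (-50,-25,0,15): print(y,a[:,y+140][::4].tolist())"
```

```text
clock: 11.85
position: [0.5879, -0.0233, 0.0267]
ee_rot: [1.82, 2.56, 0.0]
force: [-0.3, 0.0, 0.7]
width: 0.321
gripper_force: 0.0
t 11.85 tray [-31.9253 -25.2959  26.6835] tip z mm 15.68351429582817 toolx yaw-err -0.007551450853787944 z [ 0.0005 -0.0001 -1.    ] F tray [0.0891 0.2463 0.7487]
clock: 13.1
position: [0.5706, 0.0256, 0.026]
ee_rot: [-1.819, -2.561, -0.0]
force: [-0.1, -0.6, 0.6]
width: 0.329
gripper_force: 0.0
t 13.1 tray [ 19.9181 -25.3931  25.9825] tip z mm 14.982469872516587 toolx yaw-err -0.00674403301313653 z [-0.0002  0.0002 -1.    ] F tray [-0.5465  0.2897  0.5708]
-50 [14, 22, 21, 22, 23, 20, 17, 17, 17, 17, 17, 17, 43, 30, 11, 81, 13, 14, 14, 13, 12, 14, 12, 14, 27, 13, 8, 72, 72, 72, 72, 72, 72, 71, 72, 71, 71, 70, 69, 70, 70, 0, 0]
-25 [69, 20, 19, 19, 20, 19, 121, 72, 70, 70, 70, 71, 70, 44, 12, 49, 13, 13, 14, 12, 13, 11, 14, 14, 39, 13, 25, 73, 73, 73, 71, 71, 71, 71, 71, 71, 71, 70, 70, 70, 71, 0, 0]
0 [17, 20, 19, 20, 20, 22, 17, 17, 17, 17, 17, 17, 46, 42, 14, 39, 10, 14, 13, 13, 13, 13, 13, 11, 55, 14, 43, 71, 71, 72, 71, 73, 71, 71, 71, 71, 70, 70, 68, 70, 72, 0, 0]
15 [28, 30, 28, 30, 30, 33, 37, 32, 31, 31, 37, 71, 69, 32, 14, 55, 7, 14, 11, 14, 13, 15, 11, 11, 77, 14, 48, 72, 72, 71, 72, 72, 71, 72, 72, 72, 71, 68, 70, 72, 72, 0, 0]
```

It is off the batten, spanning about x = 32–86. I'll back off 3 mm, lower the tips 5 mm and push on.

```bash
python3 -m pendant '[-0.003,0,0,0,0,0,0.03,0,0,0.005,0,0,0,0.03,0.006,0,0,0,0,0,0.03,0.006,0,0,0,0,0,0.03,0.006,0,0,0,0,0,0.03,0.006,0,0,0,0,0,0.03,0.006,0,0,0,0,0,0.03,0.006,0,0,0,0,0,0.03,0.006,0,0,0,0,0,0.03,0.006,0,0,0,0,0,0.03]'; python3 -m pendant '[0.004,0,0,0,0,0,0.03,0.003,0,0,0,0,0,0.03,0,0,0,0,0,0,0.03]';python3 -c "
from h import *
rep()
a=cv2.cvtColor(rect('wrist',.016,-20,150,-140,140,observe()),cv2.COLOR_RGB2HSV)[...,1]
for y in (-60,-25,10): print(y,a[90:,y+140][::2].tolist())"
```

```text
clock: 14.4
position: [0.5559, 0.068, 0.0211]
ee_rot: [1.82, 2.561, 0.0]
force: [0.6, -0.7, 0.8]
width: 0.326
gripper_force: 0.3
clock: 14.78
position: [0.5536, 0.0745, 0.021]
ee_rot: [-1.82, -2.561, -0.0]
force: [-0.1, -0.1, -0.2]
width: 0.325
gripper_force: 0.0
t 14.78 tray [ 71.7432 -25.7546  21.0005] tip z mm 10.000466211587618 toolx yaw-err -0.006937924424667452 z [-0.0002  0.0001 -1.    ] F tray [-0.0489  0.0868 -0.2452]
-60 [29, 29, 11, 47, 73, 71, 33, 9, 14, 14, 14, 27, 13, 13, 12, 10, 13, 14, 12, 13, 12, 13, 12, 16, 9, 12, 13, 10, 14, 13, 14, 13, 13, 9, 65, 69, 70, 121, 121, 120]
-25 [72, 71, 69, 70, 70, 68, 57, 28, 10, 13, 12, 51, 14, 12, 14, 14, 13, 13, 13, 13, 12, 13, 12, 13, 12, 14, 12, 12, 14, 26, 12, 12, 14, 9, 51, 70, 71, 120, 121, 122]
10 [29, 34, 10, 70, 69, 69, 63, 60, 12, 12, 11, 70, 14, 12, 12, 14, 13, 13, 14, 14, 12, 13, 14, 14, 14, 13, 13, 13, 13, 52, 8, 12, 14, 27, 35, 69, 70, 120, 121, 120]
```

```bash
python3 -m pendant '[0.003,0,0,0,0,0,0.03,0.002,0,0,0,0,0,0.03,0,0,0,0,0,0,0.03]';python3 -c "
from h import *
rep()";  python3 -m pendant '[0.002,0,0,0,0,0,0.03,0,0,0,0,0,0,0.03]';python3 -c "
from h import *
rep()"; python3 -m pendant '[0.002,0,0,0,0,0,0.03,0,0,0,0,0,0,0.03]';python3 -c "
from h import *
rep()"
```

```text
clock: 15.2
position: [0.552, 0.0792, 0.021]
ee_rot: [-1.82, -2.561, -0.0]
force: [-0.2, 0.1, 0.5]
width: 0.328
gripper_force: 0.0
t 15.2 tray [ 76.7247 -25.8159  20.9992] tip z mm 9.999248416015037 toolx yaw-err -0.006999603180162017 z [-0.0001  0.0002 -1.    ] F tray [0.1168 0.1658 0.5393]
clock: 15.45
position: [0.5519, 0.0801, 0.0212]
ee_rot: [1.82, 2.559, -0.0]
force: [2.2, -4.0, -0.6]
width: 0.33
gripper_force: 2.0
t 15.45 tray [ 77.5964 -26.0684  21.1655] tip z mm 10.16555593648915 toolx yaw-err -0.007804838168495198 z [ 0.001  -0.0008 -1.    ] F tray [-4.4898 -0.768  -0.6162]
clock: 15.7
position: [0.5519, 0.0804, 0.0213]
ee_rot: [1.821, 2.556, -0.001]
force: [4.4, -8.2, 0.3]
width: 0.328
gripper_force: 4.7
t 15.7 tray [ 77.8178 -26.0763  21.3352] tip z mm 10.335212522905179 toolx yaw-err -0.009182624913890436 z [ 0.0022 -0.0024 -1.    ] F tray [-9.1658 -1.3839  0.3081]
```

Seated with 9 N against the rim. I'll retreat straight back, lift, and check.

```bash
python3 -m pendant '[-0.006,0,0,0,0,0,0.03,-0.015,0,0,0,0,0,0.03,0,0,-0.03,0,0,0,0.03,0,0,-0.04,0,0,0,0.03,-0.03,0,-0.03,0,0,0,0.03,0,0,0,0,0,0,0.03,0,0,0,0,0,0,0.03]';python3 -c "
from h import *
o=rep()
K,M,e=cam('wrist',o)
a=rect('wrist',.016,60,160,-90,50,o);s=cv2.cvtColor(a,cv2.COLOR_RGB2HSV)[...,1].astype(int)
m=(s<45).astype(np.uint8);m=cv2.morphologyEx(m,cv2.MORPH_CLOSE,np.ones((7,7)))
n,l,st,c=cv2.connectedComponentsWithStats(m);i=1+np.argmax(st[1:,4]);print(st[i],c[i])
E=[]
for y in range(-58,16,6):
  r=np.where(l[:,y+90]==i)[0]; ss=s[:,y+90]; rim=np.where(ss[r.max():]>100)[0][0]+r.max()
  E.append((y,r.min()+60,r.max()+60,rim+60))
E=np.array(E);print(E.tolist());print([np.polyfit(E[:,0],E[:,k],1)[0] for k in (1,2,3)])
"
```

```text
clock: 16.58
position: [0.567, 0.0346, 0.1206]
ee_rot: [-1.82, -2.559, -0.0]
force: [-1.1, 0.4, 0.0]
width: 0.326
gripper_force: 0.0
t 16.57 tray [ 29.6636 -25.0479 120.5953] tip z mm 109.59534000402894 toolx yaw-err -0.007589578752115633 z [-0.0009  0.0006 -1.    ] F tray [0.7277 0.8566 0.0235]
[  25   28   84   55 4577] [66.8899 55.0511]
[[-58, 88, 142, 143], [-52, 88, 142, 143], [-46, 88, 142, 144], [-40, 88, 142, 144], [-34, 88, 142, 144], [-28, 88, 142, 144], [-22, 88, 142, 144], [-16, 88, 142, 144], [-10, 88, 142, 144], [-4, 88, 142, 144], [2, 88, 142, 144], [8, 88, 142, 144], [14, 88, 142, 144]]
[np.float64(-2.4835294292688083e-16), np.float64(-6.858435114406096e-16), np.float64(0.010073260073259236)]
```

```bash
python3 -c "
from cell import sign_off
print(sign_off())"
```

```text
the job is handed in; nothing more can be done
None
```

The breadboard was flipped over the batten, now lies holes up, and its long edge sits square against the end rim, flush to about 1 mm in the last camera check. The reel, parts box and pencil tin were left alone, and I handed the job in after about 17 s of the 53 s.

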